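Lock the pump module's service cover with the blade key

TASK

Lock the service cover of the pump module: take the yellow blade key from its holder, set its blade fully into the slot of the fastener that is still open, and turn it clockwise, up to a quarter turn, until it comes up against its stop; hold it snug there for about half a second without forcing it. Then put the key back upright in its holder, pushed fully home, and let go. Leave the other fastener locked, and do not shift the beaker, the bottle or the vial rack.

Things in the scene. Friction and masses are not known exactly. Their poses are not given: they have to be found in the camera images.
- module: White bench pump module with a black front, 420 x 300 x 110 mm (x, y, z of its own frame), fixed. Origin: centre of its underside, on the bench; front faces its -x. On top near the front lies a grey service cover 4 mm thick, 110 x 250 mm, centred at x = -120 mm; its top is 114 mm above the bench.
- open_fastener: The fastener still open: fixed black bezel ring (50 mm outside, 8 mm high) on the cover, in it a green collar and a steel slotted head, 31 mm. Origin: on its axis at the cover's top; z up, x as the module's. Two alike fasteners sit at y = +75 and -75 mm of the module; either may be the open one. The locked one's slot points sideways (within 0.2 rad), the open one's is at least 0.8 rad off that.
- open_slot (a point): Slot mouth: centre of the open head's top face, on its axis, 9 mm above the cover; x along the slot, z up; turns with the head. Slot 5 mm wide, 7 mm deep, flat floor, 30 mm long. Locks clockwise (from above), 1.0 to 1.6 rad on: the exact stop differs, find it by feel. Turning takes 0.06 N m, the head stays where left. The stop is a little springy (2.5 N m/rad): 0.16 to 0.24 N m is snug.
- open_rise (a point): Centre of the top face of the open fastener's green collar (ring 38 mm outside, 32 mm inside, round the head; turns with it), on the axis. As the head turns the collar rises evenly, 1 mm a quarter turn: 7.0 to 7.35 mm above the cover at the start, 8.0 mm when the head is at its stop (locked). Too small a rise to tell the angle by.
- locked_fastener: The other fastener, alike, locked from the start; it has to stay so. Origin: on its axis at the cover's top; z up.
- locked_rise (a point): Centre of the top face of the locked fastener's green collar: 8 mm above the cover while locked.
- key: Blade key, loose, about 60 g, upright in its holder, blade down. Steel blade 24 mm wide (its x), 3 mm thick (its y), 22 mm long; above it a yellow handle with a black band, 30 (x) x 14 (y) x 46 mm high. Origin: centre of the blade's tip edge; z up. Grip the handle across its 14 mm, 40 to 55 mm above the origin. The blade fits the slot either way round, with about 0.08 rad of play each way.
- key_tip (a point): Centre of the blade's tip edge (same point as the key's origin).
- holder: Grey fixed block 80 x 60 x 50 mm with a rectangular pocket in its top, 27 mm (its x) by 7 mm (its y), 30 mm deep. Origin: centre of its underside. The key's blade stands in the pocket and the handle's shoulder rests on the block's top, so a key fully home has its tip 22 mm below the top face.
- holder_hole0 (a point): Centre of the pocket's mouth, at the block's top face, 50 mm above the bench; x along the pocket, z up.
- vial_rack: White vial rack with small amber vials, 70 x 120 x 44 mm, loose on the bench. Origin: centre of its underside.
- bottle: Amber reagent bottle with black cap, 72 mm across, 170 mm high, loose on the bench. Origin: centre of its underside.
- beaker: Small white beaker, 60 mm across, 70 mm high, loose, standing on the module's top behind the cover. Origin: centre of its underside.

How it is judged:
By the outcome, as a careful person would: the job done as asked, in the order asked, and still so for the second after the job is handed in, with the robot touching nothing.
It also fails if it takes over 72 s, if anything falls off the work surface, if the arm or the gripper's body presses on something with over 40 N, if the wrist force passes 120 N, or if a joint passes its speed limit or range.

ROBOT

A 6-joint arm with a two-finger parallel gripper is mounted at the origin on the work surface. World frame = base frame: x ahead of the robot, y to its left, z up, the work surface at z = 0. Lengths are in m, angles in rad, forces in N, time in s.
With the tool pointing down it reaches from about 0.375 to 0.9 m from the base axis. Payload 3.1 kg.
Tool frame: the origin (TCP) lies on the centre line of the jaws, within the pads' length; the fingertips stand 8 mm ahead of it and the grasp point (between the pads) lies 11 mm behind it (robot.tip_extent is the distance from the TCP to the fingertips, in m); y points along the fingers, z is the direction in which the jaws open and shut, and the axes are right-handed (so a half turn about y gives the same grasp; the last joint's range is limited). The gripper opens to 87 mm and grips with 3 to 60 N. Pads are 19 mm wide; open, the fingers measure 117 mm over their backs; the gripper's body (75 mm by 190 mm) begins 51 mm behind the grasp point.
Start: joints at [0.997, 0.527, 1.433, -0, 1.181, -0.178], TCP at [0.241, 0.577, 0.206] pointing down, gripper open.
Joint ranges: [-3.08, 3.08], [-0.75, 2.2], [0.22, 2.44], [-1.43, 4.57], [0, 2.65], [-2.85, 2.85]. Speed limits (rad/s): [2.79, 2.79, 3.14, 3.14, 3.14, 3.14].

INTERFACE

Orientations are given as a unit quaternion [x, y, z, w].
In Python, from rig import robot gives the robot as it stands.
- The arm moves only by the shell command python3 -m crank 'ROWS' [FORCE]. ROWS is JSON, a list that holds one entry, the list of rows, each a list of 7 numbers: the turn, a rotation vector about the tool's x, y, z in degrees, then the shift along the tool's x, y, z in m, then the opening in per cent of the stroke, from 0 (shut) to 100 (fully open). In form: [[[ax, ay, az, dx, dy, dz, gripper], ...]]. A call has exactly 5 rows; each row shifts and turns the commanded pose from where the row before left it, along the tool's axes as they then stand; what a row does not reach is not made up. A row lasts 1/8 s, in which the tool goes at most 62.5 mm and 10.7 degrees, less where a joint would pass 70% of its speed; a pose out of reach is approached as far as the arm can. A call with a gripper value outside its range is refused whole. The fingers move at their own pace and stop on an object; FORCE is the grip in N (left out, the last holds). Time passes only in rows, so rows that do not move let the fingers close, or fill a call up. It gives the time, the measured TCP pose, the force and the opening at its end, in the units of the state.
- robot.get_obs(): the state, without advancing time (a new reading comes with each control period).
- robot.camera(name): name is "scene" or "top" or "wrist"; returns a dict with "img" (480x640x3 uint8, red, green, blue), "K" (3x3 intrinsics, pixels), "R" (3x3) and "t" (3): a world point X has camera coordinates R X + t; the wrist camera has in their place "T_tool_cam" (4x4, takes a point from camera to tool coordinates, whose origin is the TCP and whose axes are the tool frame's). Camera axes: x right, y down, z forward; pixel columns grow to the right and rows downward; lengths in m; the calibration is good to about 2 mm. A picture is of the moment at which its call begins: read the wrist's pose just before it. There is no depth.
- robot.hand_in(): hands the job in, once; it reports no verdict.
Trained networks look in a picture, given as the dict that the camera call returned (one of the last four; its "shot" number tells which), for a name from the list of things; names that differ only in an ending like _2 or _b are one class to them, and where a whole thing is asked for, a point or a joint stands for the part that bears it (a point fixed in the world has none). Each returns a list of dicts, best first, with "conf" (0 to 1); they miss things now and then, are a little off and sometimes report something else, mostly with a low value. They report only what shows in the picture. A call takes as long as a camera call.
- robot.spot_in(picture, thing): "at" ([row, column] in pixels, amid what is visible of it).
The state is a dict: "time": time; "q": joint angles; "joint_velocities": joint speeds; "joint_torque": joint torques, N m; "position": TCP position; "tool_rot": TCP orientation; "ft_force": force on the tool from outside, world axes, zero at the start; "moment": the same for the moment, N m; "grip_width": finger opening in m.
Only numpy, scipy, OpenCV 4.12 (cv2) and the standard library are available. Lean on these libraries where they do the work, as an engineer would, in place of code of your own. Each camera call takes 0.05 s, during which the arm holds its last target.

## Working session

There is one attempt and no reset: what is moved stays moved. The work goes in short steps, Python scripts to look and compute and a shell command to move; the robot and the scene stay as the last step left them, time stands still between calls to the robot, and variables do not carry over. Pictures are saved under pics/ and viewed, and the job is handed in when it is done.

```bash
ls; mkdir -p pics
cat > h.py <<'E'
import numpy as np, cv2
from scipy.spatial.transform import Rotation as Ro
from rig import robot
def P(name,fn):
    o=robot.get_obs(); c=robot.camera(name)
    cv2.imwrite('pics/'+fn+'.png',c['img'][:,:,::-1]); return o,c
def cam(o,c):
    # returns K, R (world->cam), t
    if 'R' in c: return c['K'],np.array(c['R']),np.array(c['t'])
    T=np.eye(4);T[:3,:3]=Ro.from_quat(o['tool_rot']).as_matrix();T[:3,3]=o['position']
    M=np.linalg.inv(T@np.array(c['T_tool_cam']));return c['K'],M[:3,:3],M[:3,3]
def ray(k,rc):
    K,R,t=k; d=R.T@np.linalg.solve(np.array(K),[rc[1],rc[0],1.]); return -R.T@t,d/np.linalg.norm(d)
def atz(k,rc,z):
    p,d=ray(k,rc); return p+d*(z-p[2])/d[2]
def tri(*kr):
    A=np.zeros((3,3));b=np.zeros(3);L=[ray(k,rc) for k,rc in kr]
    for p,d in L:
        Q=np.eye(3)-np.outer(d,d);A+=Q;b+=Q@p
    X=np.linalg.solve(A,b);return X,[round(float(np.linalg.norm((np.eye(3)-np.outer(d,d))@(X-p)))*1e3,1) for p,d in L]
def proj(k,X):
    K,R,t=k;v=np.array(K)@(R@np.array(X)+t);return v[1]/v[2],v[0]/v[2]
E
python3 - <<'E'
from h import *
np.set_printoptions(precision=4,suppress=True)
for n in ['scene','top','wrist']:
    o,c=P(n,n+'0')
    k=cam(o,c)
    print(n,-k[1].T@k[2], k[1][2], c['K'][0][0])
    for th in ['module','open_fastener','locked_fastener','open_slot','key','key_tip','holder','holder_hole0','vial_rack','bottle','beaker']:
        r=robot.spot_in(c,th); print(th,[(np.round(x['at'],1).tolist(),round(x['conf'],2)) for x in r[:3]])
o=robot.get_obs()
print(o); print(Ro.from_quat(o['tool_rot']).as_matrix())
E
```

```text
pics
scene [ 1.0982 -0.6365  0.7886] [-0.4558  0.5754 -0.6791] 545.2984809692315
module [([215.0, 383.2], 0.59)]
open_fastener [([169.6, 318.4], 0.54)]
locked_fastener [([144.3, 370.9], 0.72), ([331.7, 283.0], 0.62)]
open_slot [([170.5, 314.6], 0.57)]
key [([304.0, 128.5], 0.55)]
key_tip [([303.0, 127.5], 0.59)]
holder [([327.6, 140.2], 0.79), ([303.4, 127.5], 0.17)]
holder_hole0 [([326.8, 136.3], 0.62)]
vial_rack [([262.4, 217.7], 0.66), ([169.3, 314.5], 0.47)]
bottle [([329.9, 280.2], 0.69), ([324.8, 136.5], 0.41)]
beaker [([187.8, 411.7], 0.75), ([325.2, 139.0], 0.3)]
top [ 0.5707 -0.0473  1.0688] [ 0.0378  0.0158 -0.9992] 478.1216129237455
module [([228.4, 227.1], 0.66)]
open_fastener [([290.8, 249.9], 0.58)]
locked_fastener [([276.4, 179.5], 0.81)]
open_slot [([286.4, 250.3], 0.73), ([182.9, 229.5], 0.41)]
key [([304.9, 478.6], 0.67)]
key_tip [([306.7, 479.6], 0.71)]
holder [([300.3, 463.7], 0.7)]
holder_hole0 [([300.4, 470.7], 0.65)]
vial_rack []
bottle [([192.7, 413.9], 0.65)]
beaker [([181.7, 230.2], 0.65)]
wrist [0.1696 0.6066 0.3848] [ 0.2622 -0.1093 -0.9588] 416.7492437505013
module []
open_fastener []
locked_fastener []
open_slot []
key []
key_tip []
holder []
holder_hole0 []
vial_rack []
bottle []
beaker []
{'time': 1.8, 'q': array([ 0.9965,  0.5275,  1.4327,  0.    ,  1.1814, -0.1785]), 'joint_velocities': array([ 0.0003, -0.0008, -0.0005, -0.0007, -0.0009,  0.0008]), 'joint_torque': array([ -0.0003, -44.001 , -17.6977,   0.0634,   0.0505,  -0.    ]), 'position': array([0.2409, 0.5767, 0.2059]), 'tool_rot': array([ 0.6933, -0.139 ,  0.139 , -0.6933]), 'ft_force': array([ 0.3386, -0.1603,  0.109 ]), 'moment': array([0.0072, 0.0256, 0.0433]), 'grip_width': 0.08712109419270768}
[[ 0.9227 -0.      0.3855]
 [-0.3855  0.      0.9227]
 [-0.     -1.     -0.    ]]
```

View pics/scene0.png

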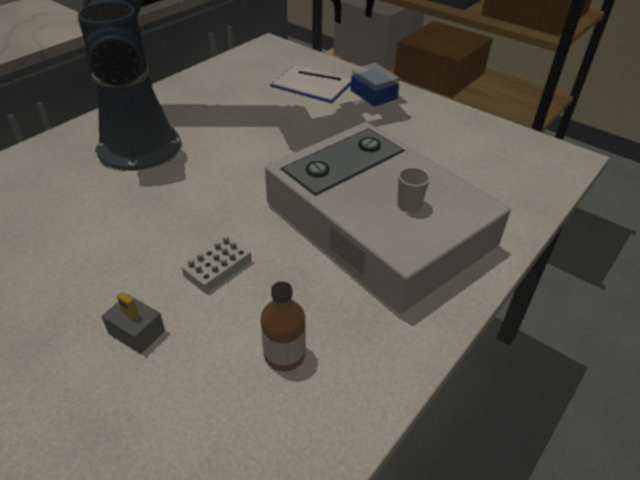

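View pics/top0.png

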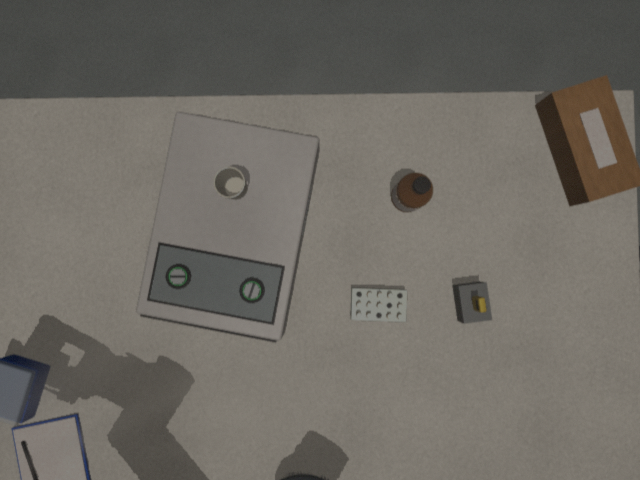

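Run:
```python
import cv2
a=cv2.imread('pics/top0.png'); b=cv2.imread('pics/scene0.png')
cv2.imwrite('pics/topc.png',cv2.resize(a[140:330,130:500],None,fx=2.1,fy=2.1,interpolation=3))
t=cv2.resize(b[110:210,260:440],None,fx=4.2,fy=4.2,interpolation=3)
cv2.imwrite('pics/scenec.png',t)
```

```text
(no output)
```

View pics/topc.png

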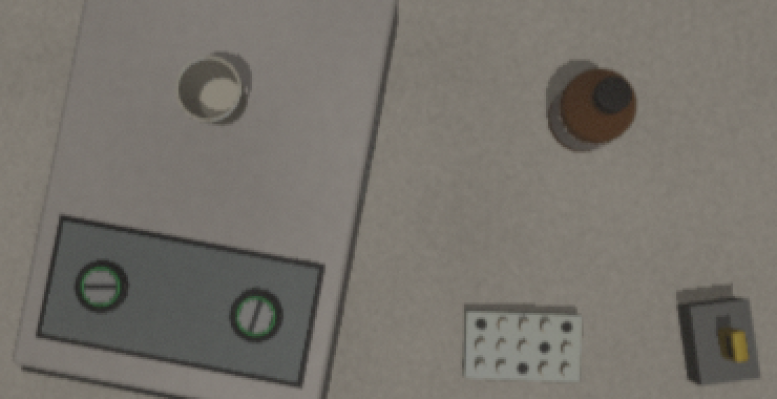

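View pics/scenec.png

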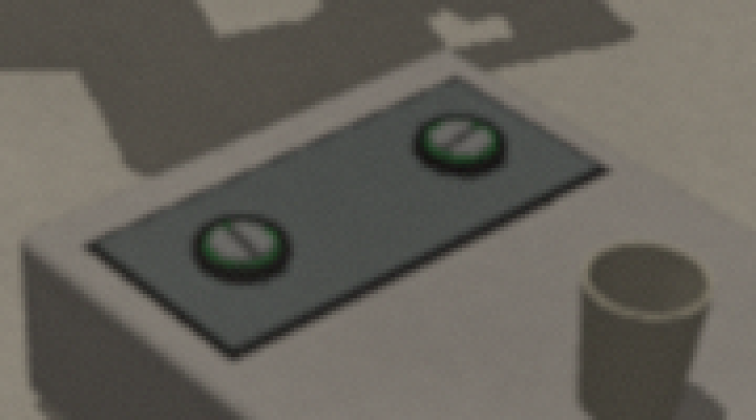

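Run:
```python
from h import *
np.set_printoptions(precision=4,suppress=True)
o,c=P('top','t1');kt=cam(o,c);o,s=P('scene','s1');ks=cam(o,s)
for n,a,b in [('open',(290,251.3),(169.6,318)),('locked',(276,178.5),(144.3,370.4)),('key',(304.9,480),(304,128)),('hold',(300.4,470.7),(327,138))]:
    print(n,tri((kt,a),(ks,b)),atz(kt,a,.122),atz(kt,a,.05))
print(atz(kt,(192,415),.1))
# slot direction from image
g=cv2.resize(c['img'][265:315,225:280],None,fx=12,fy=12,interpolation=3);cv2.imwrite('pics/slot.png',g[:,:,::-1])
g=cv2.resize(c['img'][270:335,440:505],None,fx=9,fy=9,interpolation=3);cv2.imwrite('pics/hold.png',g[:,:,::-1])
p0=atz(kt,(290,250),.123);p1=atz(kt,(280,250),.123);print(p1-p0)
```

```text
open (array([0.5143, 0.094 , 0.1172]), [0.1, 0.1]) [0.5145 0.0932 0.122 ] [0.5102 0.1039 0.05  ]
locked (array([0.5441, 0.2393, 0.1203]), [1.3, 1.3]) [0.5432 0.238  0.122 ] [0.5411 0.2597 0.05  ]
key (array([ 0.479 , -0.3698,  0.0772]), [1.4, 1.4]) [ 0.4822 -0.3563  0.122 ] [ 0.4755 -0.3798  0.05  ]
hold (array([ 0.4838, -0.3687,  0.0179]), [2.1, 2.1]) [ 0.4912 -0.3383  0.122 ] [ 0.4851 -0.3605  0.05  ]
[ 0.7091 -0.237   0.1   ]
[ 0.0197 -0.0001  0.    ]
```

View pics/hold.png

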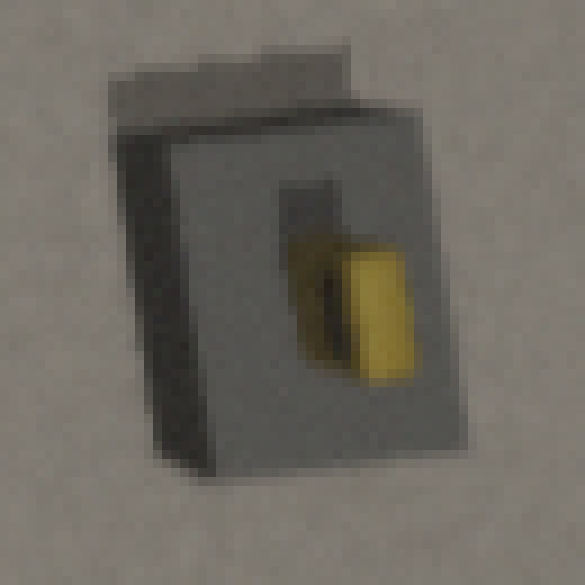

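View pics/slot.png

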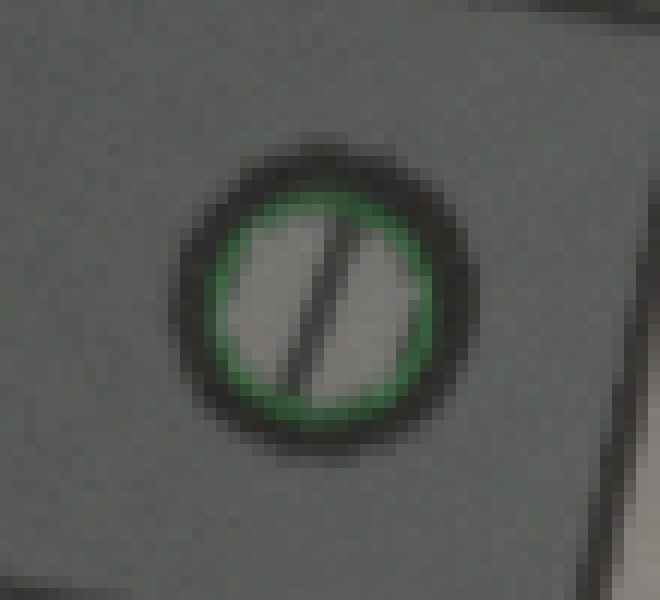

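```bash
for i in 1 2; do :; done
python3 -m crank '[[[0,0,0,0.0357,-0.004,-0.026,100],[0,0,0,0.0357,-0.004,-0.026,100],[0,0,0,0.0357,-0.004,-0.026,100],[0,0,0,0.0357,-0.004,-0.026,100],[0,0,0,0.0357,-0.004,-0.026,100]]]' && python3 -m crank '[[[0,0,0,0.0357,-0.004,-0.026,100],[0,0,0,0.0357,-0.004,-0.026,100],[0,0,0,0.0357,-0.004,-0.026,100],[0,0,0,0.0357,-0.004,-0.026,100],[0,0,0,0.0357,-0.004,-0.026,100]]]'
```

```text
time: 2.52
position: [0.3563, 0.3868, 0.2262]
tool_rot: [-0.693, 0.139, -0.139, 0.693]
ft_force: [0.8, 0.0, -0.4]
grip_width: 0.0868
time: 3.15
position: [0.4708, 0.1979, 0.2462]
tool_rot: [-0.693, 0.139, -0.139, 0.693]
ft_force: [-0.9, 0.8, 0.7]
grip_width: 0.0872
```

```bash
python3 -m crank '[[[0,0,0,0.0383,0,-0.0398,100],[0,0,0,0.0383,0,-0.0398,100],[0,-10,0,0,0,0,100],[0,-10,0,0,0,0,100],[0,-9.6,0,0,0,0,100]]]'
python3 - <<'E'
from h import *
o,c=P('wrist','w1');k=cam(o,c)
print(o['position'],o['q'])
for th in ['open_fastener','open_slot','open_rise']:
    r=robot.spot_in(c,th); print(th,[(np.round(x['at'],1).tolist(),round(x['conf'],2),atz(k,x['at'],.122).round(4)) for x in r[:3]])
E
```

```text
time: 3.78
position: [0.5102, 0.0958, 0.2459]
tool_rot: [-0.706, -0.044, 0.044, 0.706]
ft_force: [-1.2, -0.2, -0.9]
grip_width: 0.0872
[0.5101651  0.09577271 0.24591598] [-2.99609950e-02  3.35713874e-01  1.64673576e+00  4.23264933e-05
  1.15904632e+00 -1.72633050e+00]
open_fastener [([227.5, 322.7], 0.81, array([0.5137, 0.0906, 0.122 ]))]
open_slot [([225.6, 323.9], 0.57, array([0.5121, 0.0913, 0.122 ]))]
open_rise [([210.8, 319.5], 0.64, array([0.5013, 0.0867, 0.122 ]))]
```

View pics/w1.png

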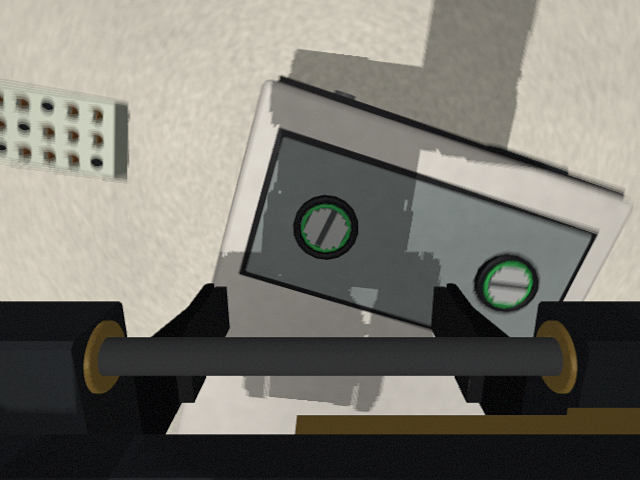

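Run:
```python
from h import *
np.set_printoptions(precision=4,suppress=True)
a=cv2.imread('pics/w1.png')
hsv=cv2.cvtColor(a,cv2.COLOR_BGR2HSV)
m=((hsv[:,:,0]>45)&(hsv[:,:,0]<85)&(hsv[:,:,1]>90)&(hsv[:,:,2]>40)).astype('u1')
for nm,(r0,r1,c0,c1) in dict(op=(190,265,285,365),lk=(245,320,465,545)).items():
    ys,xs=np.nonzero(m[r0:r1,c0:c1]); print(nm,len(ys),cv2.fitEllipse(np.stack([xs+c0,ys+r0],1).astype('f4')))
g=cv2.resize(a[185:270,283:370],None,fx=7,fy=7,interpolation=cv2.INTER_CUBIC);cv2.imwrite('pics/w1s.png',g)
```

```text
op 559 ((325.4017639160156, 227.7315216064453), (45.23479461669922, 46.61466598510742), 89.6406478881836)
lk 628 ((507.7183532714844, 284.392578125), (41.7747917175293, 49.15894317626953), 52.61206817626953)
```

View pics/w1s.png

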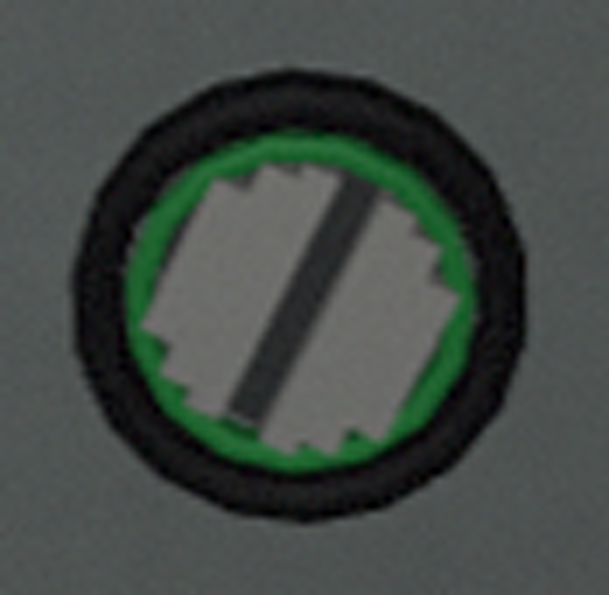

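Run:
```python
from h import *
np.set_printoptions(precision=4,suppress=True)
o=robot.get_obs();c=robot.camera('wrist');k=cam(o,c);print(o['position'])
a=atz(k,(211.1,334.6),.123);b=atz(k,(245.3,318.6),.123);print(a,b,(a+b)/2,np.arctan2(*(a-b)[1::-1]), np.linalg.norm(a-b))
print(atz(k,(227.7,325.4),.1212),atz(k,(284.4,507.7),.122))
o,t=P('top','t2');kt=cam(o,t)
# top: slot edges slot.png /12+(225,265)
a=atz(kt,(215/12+265,348/12+225),.123);b=atz(kt,(390/12+265,290/12+225),.123);print((a+b)/2,np.arctan2(*(a-b)[1::-1]))
print(tri((k,(227.7,325.4)),(kt,(290.2,251.7))))
```

```text
[0.5101 0.0962 0.2459]
[0.4998 0.0983 0.123 ] [0.5276 0.0894 0.123 ] [0.5137 0.0939 0.123 ] 2.8329599665823464 0.029130324837770477
[0.5137 0.093  0.1212] [0.5424 0.24   0.122 ]
[0.5141 0.0925 0.123 ] -0.32483878411621175
(array([0.514 , 0.0929, 0.1199]), [0.2, 0.2])
```

```bash
python3 -m crank '[[[0,0,0,-0.009,0.004,-0.046,100],[0,0,0,-0.009,0.004,-0.046,100],[0,0,0,-0.009,0.004,-0.046,100],[0,0,0,-0.009,0.004,-0.046,100],[0,0,0,-0.009,0.004,-0.046,100]]]'
python3 -m crank '[[[0,0,0,-0.009,0.004,-0.046,100],[0,0,0,-0.009,0.004,-0.046,100],[0,0,0,-0.009,0.004,-0.046,100],[0,0,0,-0.009,0.004,-0.046,100],[0,0,0,0,0,0,100]]]'
python3 - <<'E'
from h import *
o,c=P('wrist','w2');k=cam(o,c)
print(o['position'],o['q'])
for th in ['key','holder','holder_hole0','key_tip']:
    r=robot.spot_in(c,th); print(th,[(np.round(x['at'],1).tolist(),round(x['conf'],2),atz(k,x['at'],.05).round(4)) for x in r[:3]])
E
```

```text
time: 4.7
position: [0.493, -0.139, 0.2259]
tool_rot: [0.706, 0.042, -0.042, -0.706]
ft_force: [0.1, -0.5, -0.1]
grip_width: 0.087
time: 5.32
position: [0.4794, -0.3282, 0.2094]
tool_rot: [0.706, 0.041, -0.041, -0.705]
ft_force: [0.0, 0.3, 0.5]
grip_width: 0.0872
[ 0.47943026 -0.32815364  0.20944202] [-7.92175806e-01  4.63293908e-01  1.54273749e+00 -5.59718921e-04
  1.13413516e+00 -2.47821694e+00]
key [([213.7, 278.4], 0.7, array([ 0.4849, -0.3711,  0.05  ])), ([196.4, 285.0], 0.44, array([ 0.4698, -0.3668,  0.05  ]))]
holder [([196.8, 284.4], 0.73, array([ 0.4701, -0.3673,  0.05  ]))]
holder_hole0 [([195.2, 288.5], 0.73, array([ 0.4684, -0.3641,  0.05  ]))]
key_tip [([216.4, 275.0], 0.71, array([ 0.4875, -0.3737,  0.05  ]))]
```

View pics/w2.png

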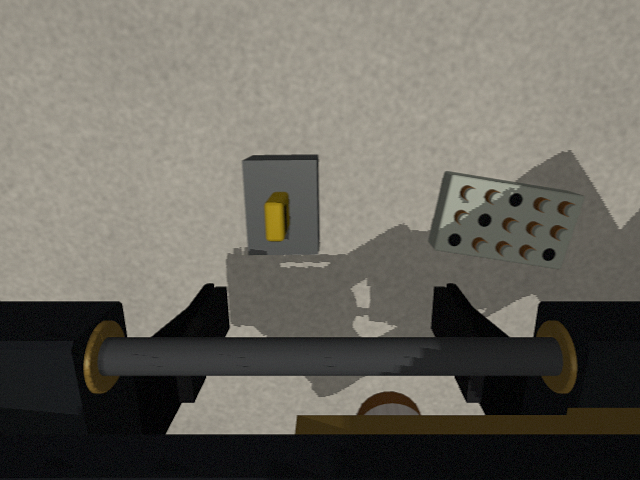

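Run:
```python
import cv2
a=cv2.imread('pics/w2.png')
cv2.imwrite('pics/w2z.png',cv2.resize(a[150:260,235:330],None,fx=5.4,fy=5.4,interpolation=cv2.INTER_CUBIC))
```

```text
(no output)
```

View pics/w2z.png

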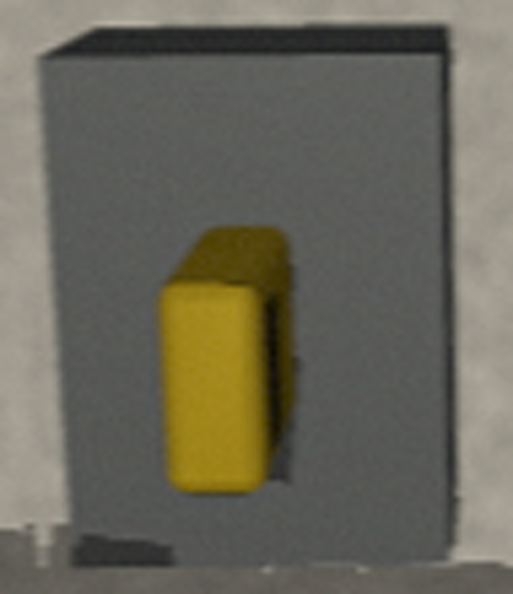

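Run:
```python
from h import *
np.set_printoptions(precision=4,suppress=True)
o=robot.get_obs();c=robot.camera('wrist');k=cam(o,c);print(o['position'])
f=lambda x,y:(150+y/5.4,235+x/5.4)
def line(p,q,z):
    d=atz(k,f(*q),z)-atz(k,f(*p),z); return np.arctan2(-d[1] if 0 else d[1],d[0]),np.linalg.norm(d)
print('key top',atz(k,f(215,388),.096))
print('edges',line((160,290),(170,480),.096),line((265,290),(270,480),.096),line((162,285),(267,285),.096))
print('block',line((40,58),(70,562),.05),line((446,55),(453,562),.05),line((40,58),(446,55),.05))
cs=[atz(k,f(*p),.05) for p in [(40,58),(446,55),(453,562),(70,562)]];print(np.array(cs),np.mean(cs,0))
o,t=P('top','t3');kt=cam(o,t)
# hold.png: scale 9, offset (440,270); key top corners (342,250),(402,250),(418,380),(360,383)
print('top key',atz(kt,(270+316/9,440+381/9),.096), tri((k,f(215,388)),(kt,(270+316/9,440+381/9))))
g=lambda x,y:(270+y/9,440+x/9)
cs=[atz(kt,g(*p),.05) for p in [(170,145),(420,118),(467,447),(213,475)]];print(np.array(cs),np.mean(cs,0))
d=cs[0]-cs[3];print(np.arctan2(d[1],d[0]));d=cs[1]-cs[2];print(np.arctan2(d[1],d[0]));
```

```text
[ 0.4796 -0.323   0.2099]
key top [ 0.4804 -0.3632  0.096 ]
edges (np.float64(0.1290369657985841), np.float64(0.026208868430731044)) (np.float64(0.11641752734450436), np.float64(0.026210145966208506)) (np.float64(1.6922783145105516), np.float64(0.013882925189700497))
block (np.float64(0.1224114596075346), np.float64(0.07895999380031277)) (np.float64(0.1273730031208193), np.float64(0.07942141809355269)) (np.float64(1.6997155708893157), np.float64(0.06036231602436321))
[[ 0.4454 -0.398   0.05  ]
 [ 0.4376 -0.3382  0.05  ]
 [ 0.5164 -0.3281  0.05  ]
 [ 0.5238 -0.3884  0.05  ]] [ 0.4808 -0.3632  0.05  ]
top key [ 0.4794 -0.3695  0.096 ] (array([ 0.4791, -0.3641,  0.1059]), [2.3, 2.3])
[[ 0.5154 -0.3362  0.05  ]
 [ 0.5213 -0.3948  0.05  ]
 [ 0.4444 -0.4041  0.05  ]
 [ 0.4382 -0.3448  0.05  ]] [ 0.4798 -0.37    0.05  ]
0.1103730829484154
0.12041728091539142
```

```bash
python3 -m crank '[[[0,0,0,-0.005,0.02,-0.0455,100],[0,0,0,0,0.02,0,100],[0,0,0,0,0,0,100],[0,0,0,0,0,0,100],[0,0,0,0,0,0,100]]]'
python3 - <<'E'
from h import *
o,c=P('wrist','w3');print(o['position'],o['tool_rot'],o['joint_velocities'].round(4))
import cv2,json
cv2.imwrite('pics/w3z.png',cv2.resize(c['img'][130:270,250:390,::-1],None,fx=4.2,fy=4.2,interpolation=cv2.INTER_CUBIC))
E
```

```text
time: 6.3
position: [0.4807, -0.3702, 0.171]
tool_rot: [0.706, 0.043, -0.043, -0.705]
ft_force: [-0.2, 0.4, 0.3]
grip_width: 0.0868
[ 0.48073046 -0.37015683  0.17100612] [ 0.70631764  0.04345003 -0.04261617 -0.70527395] [-0.0023  0.003   0.0002 -0.0015 -0.0003 -0.0011]
```

View pics/w3.png

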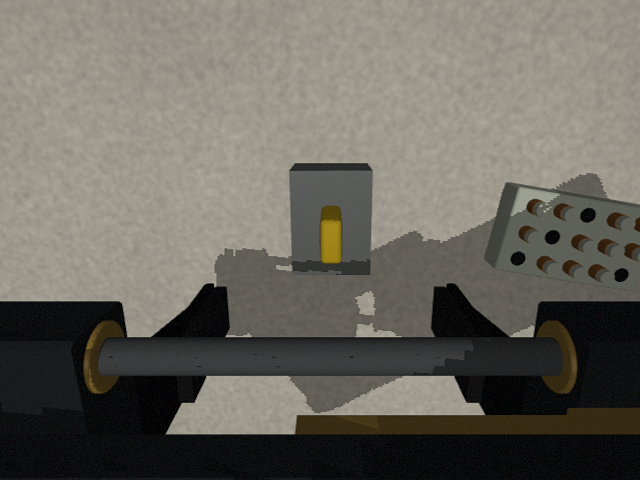

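View pics/w3z.png

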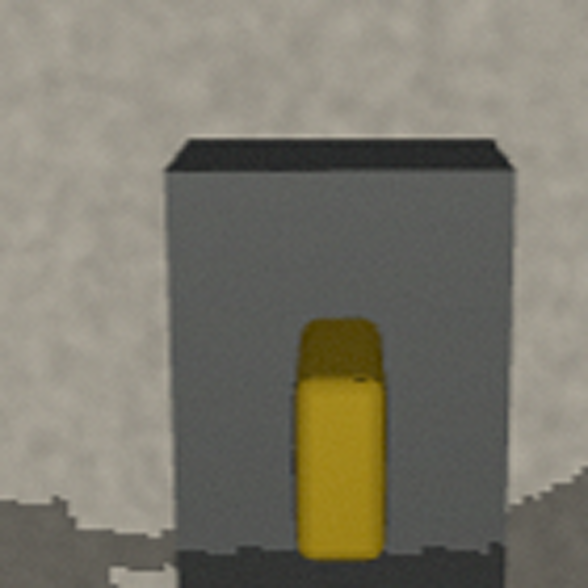

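Run:
```python
from h import *
np.set_printoptions(precision=4,suppress=True)
o={'position':np.array([.48073,-.37016,.17101]),'tool_rot':[ 0.70631764 , 0.04345003, -0.04261617, -0.70527395]}
c=robot.camera('wrist');k=cam(o,c);print(robot.get_obs()['position'])
f=lambda x,y:(130+y/4.2,250+x/4.2)
print('key top',atz(k,f(341,468),.096))
for a,b in [((297,378),(300,550)),((385,378),(383,550))]:
    d=atz(k,f(*b),.096)-atz(k,f(*a),.096);print(np.arctan2(d[1],d[0]))
cs=[atz(k,p,.05) for p in [(171,289.5),(171,372.6),(274,370.5),(274,292)]];print(np.array(cs),np.mean(cs,0))
m=Ro.from_quat(o['tool_rot']).as_matrix();print(m,np.arctan2(m[1,0],m[0,0]))
```

```text
[ 0.4806 -0.3703  0.1708]
key top [ 0.4798 -0.3698  0.096 ]
0.13231302885307622
0.11840911730279603
[[ 0.445  -0.4041  0.05  ]
 [ 0.4378 -0.345   0.05  ]
 [ 0.5159 -0.3348  0.05  ]
 [ 0.5233 -0.3948  0.05  ]] [ 0.4805 -0.3697  0.05  ]
[[ 0.9926  0.0013 -0.1215]
 [ 0.1215 -0.0014  0.9926]
 [ 0.0011 -1.     -0.0015]] 0.12179214050881931
```

```bash
python3 -m crank '[[[0,0,0,0,0.026,0,100],[0,0,0,0,0.026,0,100],[0,0,0,0,0.026,0,100],[0,0,0,0,0.026,0,100],[0,0,0,0,0,0,100]]]'
python3 -m crank '[[[0,0,0,0,0,0,40],[0,0,0,0,0,0,14],[0,0,0,0,0,0,8],[0,0,0,0,0,0,8],[0,0,0,0,0,0,8]]]' 50
python3 -c "
from rig import robot;o=robot.get_obs();print(o['position'],o['tool_rot'],o['ft_force'],o['moment'],o['grip_width'])"
```

```text
time: 7.02
position: [0.4791, -0.3691, 0.0644]
tool_rot: [-0.705, -0.042, 0.044, 0.707]
ft_force: [-0.1, -0.5, 0.8]
grip_width: 0.0873
time: 7.65
position: [0.4801, -0.3704, 0.066]
tool_rot: [0.706, 0.043, -0.043, -0.706]
ft_force: [-0.3, -0.3, -0.5]
grip_width: 0.0449
[ 0.48011267 -0.37041159  0.06604865] [ 0.70590102  0.04275284 -0.04263711 -0.70573226] [-0.26843666 -0.33174269 -0.45632777] [ 0.01854512 -0.03161884 -0.01393653] 0.044872530793420726
```

```bash
python3 -m crank '[[[0,0,0,0,0,0,4],[0,0,0,0,0,0,4],[0,0,0,0,0,0,4],[0,0,0,0,0,0,4],[0,0,0,0,0,0,4]]]' 50
python3 -c "
from rig import robot;o=robot.get_obs();print(o['position'],o['tool_rot'],o['ft_force'],o['moment'],o['grip_width'])"
```

```text
time: 8.28
position: [0.4801, -0.3703, 0.0658]
tool_rot: [-0.706, -0.043, 0.043, 0.706]
ft_force: [0.8, -0.3, -0.5]
grip_width: 0.0133
[ 0.48006445 -0.37033682  0.06578891] [-0.70578723 -0.04265916  0.04269221  0.7058484 ] [ 0.84124541 -0.25381636 -0.50987427] [-0.00653287  0.00102591 -0.01857688] 0.013327959502721925
```

```bash
python3 -m crank '[[[0,0,0,0,-0.025,0,4],[0,0,0,0,-0.04,0,4],[0,0,0,0,-0.04,0,4],[0,0,0,0,-0.03,0.02,4],[0,0,0,0.01,0,0.04,4]]]' 50
python3 -m crank '[[[0,0,0,0.01,0,0.05,4],[0,0,0,0.01,0,0.05,4],[0,0,0,0.01,0,0.05,4],[0,0,0,0.01,0,0.05,4],[0,0,0,0.01,0,0.05,4]]]' 50
python3 -m crank '[[[0,0,0,0.01,0,0.05,4],[0,0,0,0.01,0,0.05,4],[0,0,0,0.01,0,0.0356,4],[0,8.3,0,0.0,0,0.01,4],[0,8.3,0,0,0,0,4]]]' 50
python3 -m crank '[[[0,8.2,0,0,0,0,4],[0,0,0,0,0,0,4],[0,0,0,0,0,0,4],[0,0,0,0,0,0,4],[0,0,0,0,0,0,4]]]' 50
cat > st.py <<'E'
from h import *
np.set_printoptions(precision=4,suppress=True)
o=robot.get_obs();m=Ro.from_quat(o['tool_rot']).as_matrix();print(o['time'],o['position'],'yaw',np.arctan2(m[1,0],m[0,0]).round(4),'ydir',m[:,1],o['ft_force'],o['moment'],o['grip_width'],o['q'][5])
def go(t,yaw):
    y=np.arctan2(m[1,0],m[0,0]);print('turn_y deg',np.rad2deg(y-yaw),'shift',m.T@(np.array(t)-o['position']))
E
python3 - <<'E'
from st import *
go((.5138,.093,.165),-.312)
P('wrist','w4')
o,c=P('scene','s4')
E
```

```text
time: 8.9
position: [0.4842, -0.3119, 0.2039]
tool_rot: [0.708, 0.044, -0.04, -0.704]
ft_force: [-0.0, 1.0, -1.1]
grip_width: 0.0134
time: 9.52
position: [0.5022, -0.0538, 0.2009]
tool_rot: [0.706, 0.043, -0.042, -0.706]
ft_force: [-0.1, 0.7, 0.6]
grip_width: 0.0136
time: 10.15
position: [0.5141, 0.0941, 0.2008]
tool_rot: [-0.704, 0.061, -0.06, 0.705]
ft_force: [0.3, -0.4, -0.7]
grip_width: 0.0135
time: 10.78
position: [0.5145, 0.0927, 0.2009]
tool_rot: [0.699, -0.11, 0.11, -0.699]
ft_force: [-0.8, -0.1, -0.6]
grip_width: 0.014
10.775 [0.5145 0.0927 0.2009] yaw -0.3116 ydir [ 0. -0. -1.] [-0.8005 -0.0911 -0.5673] [-0.0498  0.0176  0.0079] 0.013965834263625838 -1.2949388827632824
turn_y deg 0.02512783008705492 shift [-0.0008  0.0359  0.0001]
```

View pics/w4.png

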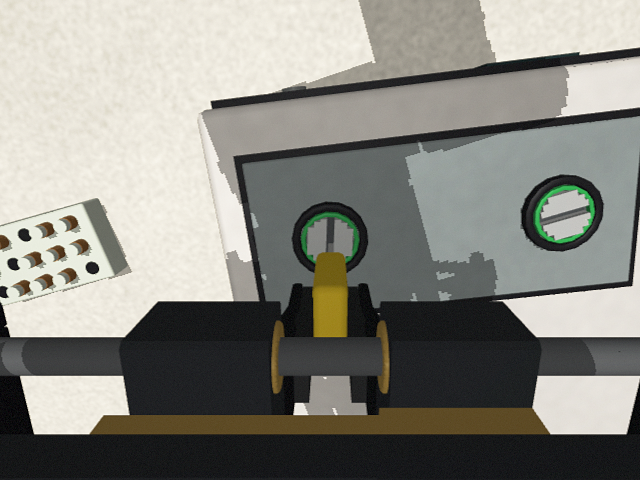

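View pics/s4.png

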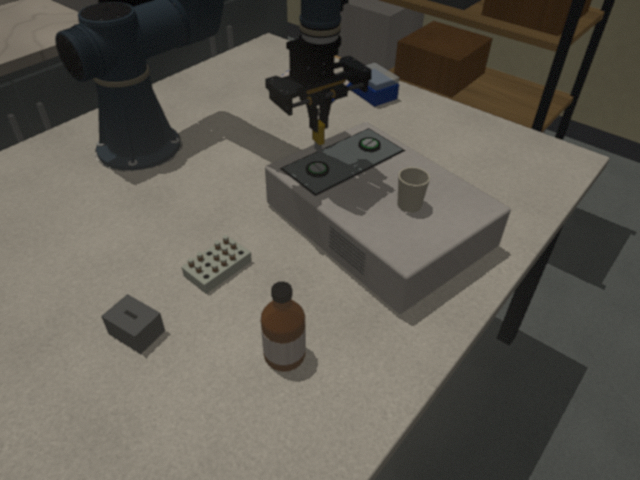

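Run:
```python
from st import *
a=cv2.imread('pics/w4.png')
hsv=cv2.cvtColor(a,cv2.COLOR_BGR2HSV)
m_=((hsv[:,:,0]>45)&(hsv[:,:,0]<85)&(hsv[:,:,1]>90)&(hsv[:,:,2]>40)).astype('u1')
m_[252:,:]=0
ys,xs=np.nonzero(m_[195:270,285:370]);e=cv2.fitEllipse(np.stack([xs+285,ys+195],1).astype('f4'));print(e)
c=robot.camera('wrist');k=cam(o,c)
print(atz(k,(e[0][1],e[0][0]),.1212),proj(k,(.5138,.093,.123)))
R=Ro.from_quat(o['tool_rot']).as_matrix()
tip=o['position']+np.array([0,0,-.0378]);print('tip',tip,proj(k,tip))
cv2.imwrite('pics/w4z.png',cv2.resize(a[195:345,280:380],None,fx=5,fy=4,interpolation=cv2.INTER_CUBIC))
```

```text
10.875 [0.5145 0.0927 0.2009] yaw -0.3118 ydir [ 0. -0. -1.] [-0.5473 -0.5099 -0.4961] [ 0.0342  0.0315 -0.0231] 0.01359634212864552 -1.2946637614860546
((329.6201477050781, 239.33250427246094), (51.774837493896484, 54.07415771484375), 89.3447036743164)
[0.5136 0.0929 0.1212] (np.float64(240.3151800772811), np.float64(329.91347132416524))
tip [0.5145 0.0927 0.1631] (np.float64(262.45337019440933), np.float64(329.80224868742897))
```

View pics/w4z.png

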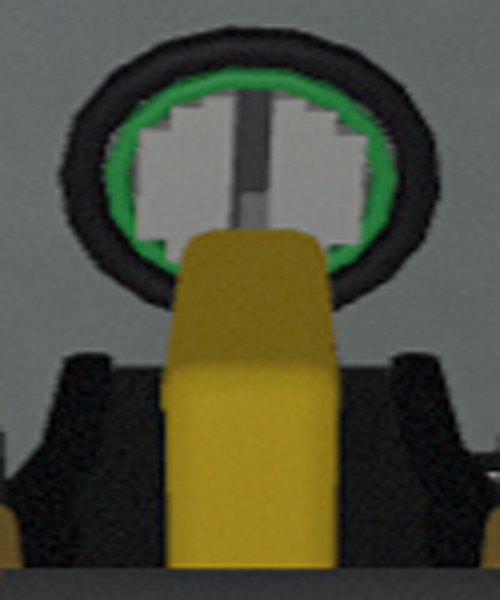

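```bash
python3 -m crank '[[[0,0,0,-0.0008,0.012,0,4],[0,0,0,0,0.012,0,4],[0,0,0,0,0.011,0,4],[0,0,0,0,0,0,4],[0,0,0,0,0,0,4]]]' 50
python3 -m crank '[[[0,0,0,0,0.003,0,4],[0,0,0,0,0.003,0,4],[0,0,0,0,0.003,0,4],[0,0,0,0,0,0,4],[0,0,0,0,0,0,4]]]' 50
python3 -c "import st"
```

```text
time: 11.55
position: [0.5139, 0.093, 0.1658]
tool_rot: [0.699, -0.11, 0.11, -0.699]
ft_force: [0.7, 0.3, -1.5]
grip_width: 0.0138
time: 12.18
position: [0.5138, 0.093, 0.1569]
tool_rot: [0.699, -0.11, 0.11, -0.699]
ft_force: [0.3, -0.1, -1.4]
grip_width: 0.0137
12.175 [0.5138 0.093  0.1569] yaw -0.3121 ydir [ 0. -0. -1.] [ 0.2786 -0.086  -1.3629] [-0.0172 -0.0074 -0.0179] 0.013709435108334828 -1.2938840037282195
```

```bash
python3 -m crank '[[[0,0,0,0,0.001,0,4],[0,0,0,0,0.001,0,4],[0,0,0,0,0.001,0,4],[0,0,0,0,0.0005,0,4],[0,0,0,0,0,0,4]]]' 50
python3 -c "import st"
```

```text
time: 12.8
position: [0.5138, 0.093, 0.1536]
tool_rot: [-0.699, 0.11, -0.11, 0.699]
ft_force: [-0.6, -1.1, 2.1]
grip_width: 0.0137
12.8 [0.5138 0.093  0.1536] yaw -0.312 ydir [ 0.0003 -0.     -1.    ] [-0.6163 -1.0586  2.0611] [-0.0032  0.1551  0.0398] 0.01365807134137072 -1.293884388897284
```

```bash
python3 -m crank '[[[0,0,0,0,0.0003,0,4],[0,0,0,0,0.0003,0,4],[0,0,0,0,0,0,4],[0,0,0,0,0,0,4],[0,0,0,0,0,0,4]]]' 50
python3 -c "import st"
```

```text
time: 13.42
position: [0.514, 0.093, 0.1535]
tool_rot: [-0.699, 0.11, -0.11, 0.699]
ft_force: [-0.7, 0.8, 6.0]
grip_width: 0.0134
13.425 [0.514  0.093  0.1535] yaw -0.3119 ydir [ 0.0008 -0.0001 -1.    ] [-0.7277  0.8009  5.9641] [-0.0212  0.3496 -0.0155] 0.01344473692520858 -1.2938888236318076
```

```bash
python3 -m crank '[[[0,7,0,0,0,0,4],[0,7,0,0,0,0,4],[0,7,0,0,0,0,4],[0,7,0,0,0,0,4],[0,7,0,0,0,0,4]]]' 50
python3 -c "import st"
python3 -m crank '[[[0,6,0,0,0,0,4],[0,5,0,0,0,0,4],[0,4,0,0,0,0,4],[0,0,0,0,0,0,4],[0,0,0,0,0,0,4]]]' 50
python3 -c "import st"; python3 -c "import st"
```

```text
time: 14.05
position: [0.5138, 0.0927, 0.1535]
tool_rot: [0.633, -0.316, 0.316, -0.632]
ft_force: [-1.7, -1.9, 7.2]
grip_width: 0.0133
14.05 [0.5138 0.0927 0.1535] yaw -0.9262 ydir [ 0.0004 -0.0008 -1.    ] [-1.6547 -1.8922  7.2204] [-0.2881  0.3936  0.1274] 0.013329521764923986 -0.6792413466415707
time: 14.68
position: [0.5138, 0.0927, 0.1535]
tool_rot: [0.587, -0.394, 0.395, -0.587]
ft_force: [-1.2, -0.6, 7.1]
grip_width: 0.0132
14.675 [0.5138 0.0927 0.1535] yaw -1.1841 ydir [ 0.0004 -0.0007 -1.    ] [-1.2362 -0.6451  7.1475] [-0.261   0.412   0.0613] 0.013216029298022134 -0.4214125420496768
14.675 [0.5138 0.0927 0.1535] yaw -1.1841 ydir [ 0.0004 -0.0007 -1.    ] [-1.2362 -0.6451  7.1475] [-0.261   0.412   0.0613] 0.013216029298022134 -0.4214125420496768
```

```bash
cat > mz.py <<'E'
from h import *
L=[];Y=[]
for i in range(4):
    o=robot.get_obs();L.append(o['moment'][2]);m=Ro.from_quat(o['tool_rot']).as_matrix();Y.append(np.arctan2(m[1,0],m[0,0]));q=o['joint_torque'][5];robot.camera('wrist')
print('t',o['time'],'mz',np.round(L,3),round(np.mean(L),3),'yaw',round(np.mean(Y),4),'Fz',o['ft_force'][2].round(1),o['position'].round(4),'tq6',round(q,3))
E
python3 mz.py
python3 -m crank '[[[0,3,0,0,0,0,4],[0,2,0,0,0,0,4],[0,0,0,0,0,0,4],[0,0,0,0,0,0,4],[0,0,0,0,0,0,4]]]' 50 | grep -v pos
python3 mz.py
```

```text
t 14.825 mz [0.061 0.036 0.078 0.028] 0.051 yaw -1.1841 Fz 6.9 [0.5138 0.0927 0.1535] tq6 0.05
time: 15.5
tool_rot: [0.569, -0.42, 0.42, -0.569]
ft_force: [-1.5, -0.6, 6.3]
grip_width: 0.0138
t 15.65 mz [0.05  0.065 0.041 0.067] 0.056 yaw -1.2714 Fz 6.1 [0.5138 0.0927 0.1535] tq6 0.055
```

```bash
python3 -m crank '[[[0,2,0,0,0,0,4],[0,2,0,0,0,0,4],[0,1,0,0,0,0,4],[0,0,0,0,0,0,4],[0,0,0,0,0,0,4]]]' 50 | grep time
python3 mz.py
python3 -m crank '[[[0,2,0,0,0,0,4],[0,1,0,0,0,0,4],[0,0,0,0,0,0,4],[0,0,0,0,0,0,4],[0,0,0,0,0,0,4]]]' 50 | grep time
python3 mz.py
```

```text
time: 16.32
t 16.475 mz [0.084 0.103 0.063 0.02 ] 0.068 yaw -1.3586 Fz 6.2 [0.5138 0.0928 0.1535] tq6 0.058
time: 17.15
t 17.3 mz [0.036 0.066 0.075 0.062] 0.06 yaw -1.411 Fz 6.7 [0.5138 0.0928 0.1535] tq6 0.058
```

```bash
python3 -m crank '[[[0,2,0,0,0,0,4],[0,1,0,0,0,0,4],[0,0,0,0,0,0,4],[0,0,0,0,0,0,4],[0,0,0,0,0,0,4]]]' 50 | grep time
python3 mz.py
python3 -m crank '[[[0,2,0,0,0,0,4],[0,1,0,0,0,0,4],[0,0,0,0,0,0,4],[0,0,0,0,0,0,4],[0,0,0,0,0,0,4]]]' 50 | grep time
python3 mz.py
```

```text
time: 17.98
t 18.125 mz [0.052 0.07  0.109 0.036] 0.067 yaw -1.4634 Fz 7.1 [0.5138 0.0928 0.1535] tq6 0.057
time: 18.8
t 18.95 mz [-0.01   0.056  0.057  0.016] 0.03 yaw -1.5158 Fz 6.4 [0.5137 0.0928 0.1535] tq6 0.057
```

```bash
python3 -m crank '[[[0,2,0,0,0,0,4],[0,1,0,0,0,0,4],[0,0,0,0,0,0,4],[0,0,0,0,0,0,4],[0,0,0,0,0,0,4]]]' 50 | grep time
python3 mz.py
```

```text
time: 19.62
t 19.775 mz [0.027 0.048 0.055 0.043] 0.043 yaw -1.5681 Fz 6.7 [0.5137 0.0928 0.1535] tq6 0.057
```

```bash
python3 -m crank '[[[0,1,0,0,0,0,4],[0,0.5,0,0,0,0,4],[0,0,0,0,0,0,4],[0,0,0,0,0,0,4],[0,0,0,0,0,0,4]]]' 50 | grep time
python3 mz.py
```

```text
time: 20.45
t 20.6 mz [0.054 0.064 0.037 0.064] 0.055 yaw -1.5943 Fz 7.1 [0.5138 0.0928 0.1535] tq6 0.059
```

```bash
python3 -m crank '[[[0,2,0,0,0,0,4],[0,1,0,0,0,0,4],[0,0,0,0,0,0,4],[0,0,0,0,0,0,4],[0,0,0,0,0,0,4]]]' 50 | grep time
python3 mz.py
```

```text
time: 21.28
t 21.425 mz [0.057 0.045 0.093 0.101] 0.074 yaw -1.6467 Fz 6.4 [0.5138 0.0928 0.1535] tq6 0.057
```

```bash
python3 -m crank '[[[0,2,0,0,0,0,4],[0,1,0,0,0,0,4],[0,0,0,0,0,0,4],[0,0,0,0,0,0,4],[0,0,0,0,0,0,4]]]' 50 | grep time
python3 mz.py
```

```text
time: 22.1
t 22.25 mz [0.011 0.04  0.095 0.034] 0.045 yaw -1.699 Fz 6.2 [0.5137 0.0928 0.1535] tq6 0.057
```

```bash
python3 -m crank '[[[0,2,0,0,0,0,4],[0,1,0,0,0,0,4],[0,0,0,0,0,0,4],[0,0,0,0,0,0,4],[0,0,0,0,0,0,4]]]' 50 | grep time
python3 mz.py
```

```text
time: 22.92
t 23.075 mz [0.096 0.125 0.09  0.024] 0.084 yaw -1.7513 Fz 6.0 [0.5137 0.0928 0.1535] tq6 0.086
```

```bash
python3 -m crank '[[[0,1,0,0,0,0,4],[0,0.5,0,0,0,0,4],[0,0,0,0,0,0,4],[0,0,0,0,0,0,4],[0,0,0,0,0,0,4]]]' 50 | grep time
python3 mz.py
```

```text
time: 23.75
t 23.9 mz [0.14  0.099 0.145 0.122] 0.127 yaw -1.7773 Fz 6.1 [0.5137 0.0929 0.1535] tq6 0.129
```

```bash
python3 -m crank '[[[0,1,0,0,0,0,4],[0,1,0,0,0,0,4],[0,0.7,0,0,0,0,4],[0,0,0,0,0,0,4],[0,0,0,0,0,0,4]]]' 50 | grep time
python3 mz.py
```

```text
time: 24.58
t 24.725 mz [0.2   0.248 0.181 0.198] 0.207 yaw -1.824 Fz 6.7 [0.5137 0.0928 0.1535] tq6 0.208
```

```bash
python3 -m crank '[[[0,0.4,0,0,0,0,4],[0,0,0,0,0,0,4],[0,0,0,0,0,0,4],[0,0,0,0,0,0,4],[0,0,0,0,0,0,4]]]' 50 | grep time
python3 mz.py
python3 -m crank '[[[0,0,0,0,0,0,4],[0,0,0,0,0,0,4],[0,0,0,0,0,0,4],[0,0,0,0,0,0,4],[0,0,0,0,0,0,4]]]' 50 | grep time
python3 mz.py; python3 -c "import st"
```

```text
time: 25.4
t 25.55 mz [0.192 0.205 0.227 0.229] 0.213 yaw -1.8309 Fz 6.5 [0.5137 0.0929 0.1535] tq6 0.22
time: 26.22
t 26.375 mz [0.192 0.211 0.188 0.196] 0.197 yaw -1.8309 Fz 6.7 [0.5137 0.0929 0.1535] tq6 0.22
26.425 [0.5137 0.0929 0.1535] yaw -1.8309 ydir [ 0.0002 -0.0006 -1.    ] [-2.2123 -0.7615  6.9072] [-0.1241  0.5076  0.2296] 0.013166303206833695 0.22554347450681328
```

```bash
python3 -m crank '[[[0,-2,0,0,0,0,4],[0,-2,0,0,0,0,4],[0,-2,0,0,0,0,4],[0,0,0,0,0,0,4],[0,0,0,0,0,0,4]]]' 50 | grep time
python3 mz.py
```

```text
time: 27.05
t 27.2 mz [0.057 0.07  0.047 0.029] 0.051 yaw -1.7271 Fz 6.6 [0.5137 0.0929 0.1535] tq6 0.032
```

```bash
python3 -m crank '[[[0,-1,0,0,0,0,4],[0,-0.7,0,0,0,0,4],[0,0,0,0,0,0,4],[0,0,0,0,0,0,4],[0,0,0,0,0,0,4]]]' 50 | grep time
python3 mz.py
```

```text
time: 27.88
t 28.025 mz [-0.028  0.006  0.009 -0.002] -0.004 yaw -1.6977 Fz 6.6 [0.5137 0.0929 0.1535] tq6 -0.009
```

```bash
python3 -m crank '[[[0,0,0,0,-0.002,0,4],[0,0,0,0,-0.004,0,4],[0,0,0,0,-0.006,0,4],[0,0,0,0,-0.02,0,4],[0,0,0,0,-0.02,0,4]]]' 50
python3 - <<'E'
from st import *
P('wrist','w5')
go((.4801,-.3703,.2),.1215)
E
```

```text
time: 28.7
position: [0.5137, 0.093, 0.2053]
tool_rot: [-0.467, 0.531, -0.531, 0.467]
ft_force: [0.2, -0.7, -0.9]
grip_width: 0.0134
28.7 [0.5137 0.093  0.2053] yaw -1.6979 ydir [-0.0004  0.0001 -1.    ] [ 0.2112 -0.7246 -0.932 ] [-0.0545  0.0478 -0.0071] 0.01343723028123307 0.09190635749740522
turn_y deg -104.24188532389411 shift [0.4638 0.0053 0.0254]
```

View pics/w5.png

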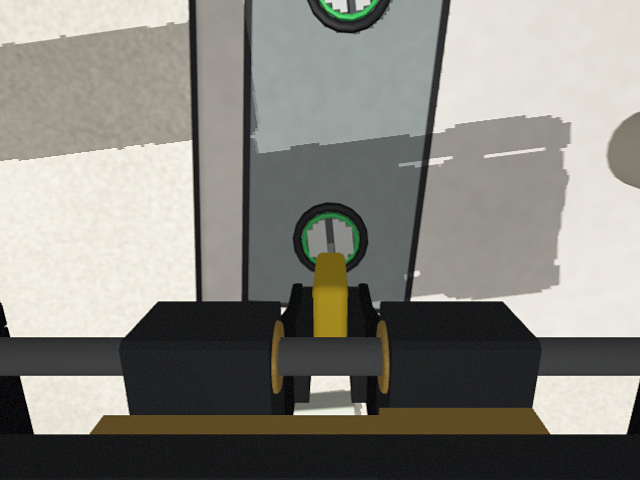

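```bash
python3 -m crank '[[[0,0,0,0.0464,0,0.0025,4],[0,0,0,0.0464,0,0.0025,4],[0,0,0,0.0464,0,0.0025,4],[0,0,0,0.0464,0,0.0025,4],[0,0,0,0.0464,0,0.0025,4]]]' 50 |grep pos
python3 -m crank '[[[0,0,0,0.0464,0,0.0025,4],[0,0,0,0.0464,0,0.0025,4],[0,0,0,0.0464,0,0.0025,4],[0,0,0,0.0464,0,0.0025,4],[0,0,0,0.0464,0,0.0025,4]]]' 50 |grep pos
python3 -m crank '[[[0,-10.4,0,0,0,0,4],[0,-10.4,0,0,0,0,4],[0,-10.4,0,0,0,0,4],[0,-10.4,0,0,0,0,4],[0,-10.4,0,0,0,0,4]]]' 50 |grep pos
python3 -m crank '[[[0,-10.4,0,0,0,0,4],[0,-10.4,0,0,0,0,4],[0,-10.4,0,0,0,0,4],[0,-10.4,0,0,0,0,4],[0,-10.4,0,0,0,0,4]]]' 50 |grep pos
python3 -m crank '[[[0,0,0,0,0.035,0,4],[0,0,0,0,0.035,0,4],[0,0,0,0,0,0,4],[0,0,0,0,0,0,4],[0,0,0,0,0,0,4]]]' 50 |grep pos
python3 - <<'E'
from st import *
go((.4803,-.3700,.098),.123)
P('wrist','w6');P('top','t6');P('scene','s6')
E
```

```text
position: [0.4966, -0.1402, 0.2046]
position: [0.4795, -0.3719, 0.2044]
position: [0.4797, -0.3703, 0.2043]
position: [0.4797, -0.3703, 0.2043]
position: [0.4807, -0.3714, 0.1365]
31.875 [ 0.4807 -0.3714  0.1365] yaw 0.1174 ydir [ 0.0023 -0.0026 -1.    ] [-0.087  -0.4479 -0.5648] [ 0.0987  0.0168 -0.0158] 0.013368740958877842 -2.5297430360033775
turn_y deg -0.3221269663034019 shift [-0.0003  0.0384  0.0016]
```

View pics/w6.png

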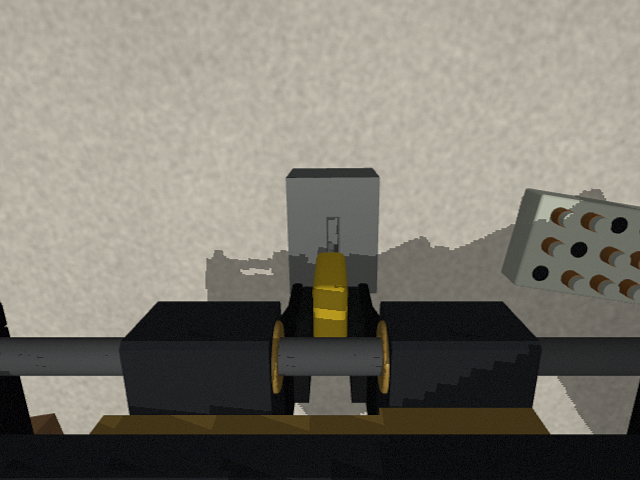

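Run:
```python
from st import *
go((.4803,-.3700,.098),.123)
o,c=P('wrist','w7');k=cam(o,c)
print(o['position'],[proj(k,p) for p in [(.4803,-.37,.05),o['position']+np.array([0,0,-.0378])]])
cv2.imwrite('pics/w7z.png',cv2.resize(c['img'][160:300,270:400,::-1],None,fx=4.2,fy=4.2,interpolation=cv2.INTER_CUBIC))
```

```text
32.025 [ 0.4803 -0.3709  0.136 ] yaw 0.1174 ydir [ 0.0015 -0.0017 -1.    ] [-0.6206 -0.2867 -1.5484] [0.037  0.0581 0.0311] 0.013911048582752451 -2.5297562143968264
turn_y deg -0.3205323870454518 shift [0.0001 0.038  0.001 ]
[ 0.4803 -0.3709  0.136 ] [(np.float64(237.99153775616438), np.float64(331.90583566158944)), (np.float64(262.4382252549242), np.float64(330.50926688458384))]
```

View pics/w7z.png

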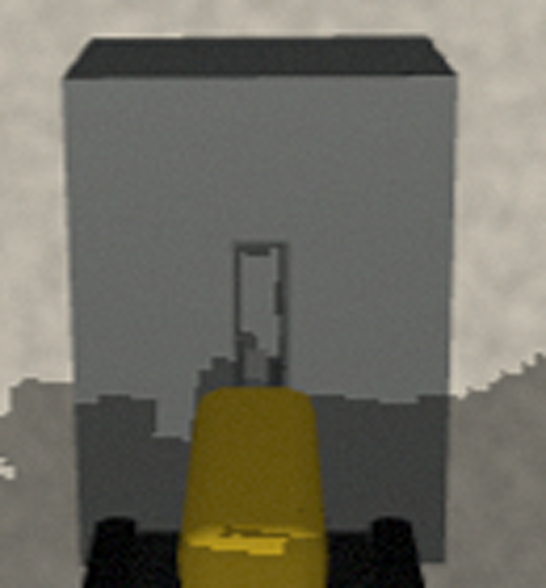

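Run:
```python
from st import *
c=robot.camera('wrist');k=cam(o,c)
e=atz(k,(160+242/4.2,270+261/4.2),.05);print('end',e,'centre',e+.0135*np.array([np.cos(.122),np.sin(.122),0]))
go((.4803,-.3700,.098),.123)
```

```text
32.075 [ 0.4801 -0.3708  0.1357] yaw 0.1174 ydir [ 0.0012 -0.0013 -1.    ] [ 0.4756 -0.1785 -0.0807] [ 0.0436  0.0239 -0.0014] 0.013606241785576168 -2.5297898923145343
end [ 0.4663 -0.3713  0.05  ] centre [ 0.4797 -0.3697  0.05  ]
turn_y deg -0.32344909088844254 shift [0.0002 0.0377 0.0009]
```

```bash
python3 -m crank '[[[0,-0.3,0,0,0.012,0.0007,4],[0,0,0,0,0.012,0,4],[0,0,0,0,0.012,0,4],[0,0,0,0,0,0,4],[0,0,0,0,0,0,4]]]' 50
python3 - <<'E'
from st import *
go((.4800,-.3699,.0658),.122)
E
```

```text
time: 32.75
position: [0.4797, -0.3698, 0.0986]
tool_rot: [-0.706, -0.043, 0.043, 0.706]
ft_force: [0.1, 0.2, -0.3]
grip_width: 0.0133
32.75 [ 0.4797 -0.3698  0.0986] yaw 0.1226 ydir [-0.0001  0.0001 -1.    ] [ 0.1439  0.1717 -0.3335] [ 0.0771  0.0044 -0.0003] 0.013258112976232994 -2.534341038870531
turn_y deg 0.03221480428097701 shift [ 0.0002  0.0328 -0.0001]
```

```bash
python3 -m crank '[[[0,0,0,0.0002,0.006,0,4],[0,0,0,0,0.006,0,4],[0,0,0,0,0.006,0,4],[0,0,0,0,0,0,4],[0,0,0,0,0,0,4]]]' 50
python3 -m crank '[[[0,0,0,0,0.005,0,4],[0,0,0,0,0.005,0,4],[0,0,0,0,0.003,0,4],[0,0,0,0,0,0,4],[0,0,0,0,0,0,4]]]' 50
python3 -c "import st"
```

```text
time: 33.38
position: [0.4799, -0.3697, 0.0807]
tool_rot: [0.706, 0.043, -0.043, -0.706]
ft_force: [0.5, 0.0, -0.7]
grip_width: 0.0136
time: 34.0
position: [0.4799, -0.3698, 0.0678]
tool_rot: [0.706, 0.043, -0.043, -0.706]
ft_force: [0.4, 0.1, 0.2]
grip_width: 0.0136
34.0 [ 0.4799 -0.3698  0.0678] yaw 0.1225 ydir [ 0.     -0.0001 -1.    ] [0.3647 0.0772 0.2387] [ 0.0696 -0.0042 -0.0395] 0.013600218338133891 -2.5340125023831734
```

Smooth entry; press home.

```bash
python3 -m crank '[[[0,0,0,0,0.001,0,4],[0,0,0,0,0.001,0,4],[0,0,0,0,0.0005,0,4],[0,0,0,0,0,0,4],[0,0,0,0,0,0,4]]]' 50
python3 -c "import st"
```

```text
time: 34.62
position: [0.48, -0.3698, 0.0657]
tool_rot: [0.706, 0.043, -0.043, -0.706]
ft_force: [-1.0, 0.5, 4.0]
grip_width: 0.0136
34.625 [ 0.48   -0.3698  0.0657] yaw 0.1226 ydir [ 0.0003 -0.0003 -1.    ] [-0.9921  0.5049  3.9832] [ 0.2853  0.1323 -0.0313] 0.01356544338441547 -2.534033756808464
```

```bash
python3 -m crank '[[[0,0,0,0,0.0005,0,4],[0,0,0,0,0,0,4],[0,0,0,0,0,0,4],[0,0,0,0,-0.0005,0,4],[0,0,0,0,0,0,4]]]' 50
python3 -m crank '[[[0,0,0,0,0,0,20],[0,0,0,0,0,0,30],[0,0,0,0,0,0,50],[0,0,0,0,0,0,60],[0,0,0,0,0,0,60]]]' 20
python3 -m crank '[[[0,0,0,0,-0.01,0,60],[0,0,0,0,-0.03,0,60],[0,0,0,0,-0.04,0,60],[0,0,0,0,-0.04,0,60],[0,0,0,0,0,0,60]]]' 20
python3 - <<'E'
from st import *
robot.camera('wrist');robot.camera('wrist')
o,c=P('wrist','w8');print(o['position'],o['tool_rot']);P('scene','s8');P('top','t8')
E
```

```text
time: 35.25
position: [0.48, -0.3698, 0.0657]
tool_rot: [0.706, 0.043, -0.043, -0.706]
ft_force: [-0.6, 0.8, 6.2]
grip_width: 0.0133
time: 35.88
position: [0.4799, -0.3697, 0.0651]
tool_rot: [-0.706, -0.043, 0.043, 0.706]
ft_force: [0.3, 0.8, 0.4]
grip_width: 0.0474
time: 36.5
position: [0.4819, -0.3718, 0.1899]
tool_rot: [0.708, 0.045, -0.041, -0.703]
ft_force: [-0.3, -0.3, -0.1]
grip_width: 0.0523
36.5 [ 0.4819 -0.3718  0.1899] yaw 0.1227 ydir [ 0.0063 -0.0071 -1.    ] [-0.2983 -0.2849 -0.1431] [ 0.0747  0.011  -0.0185] 0.052319483507272134 -2.534044410279865
[ 0.4799 -0.3696  0.186 ] [ 0.7061  0.0436 -0.0431 -0.7055]
```

View pics/w8.png

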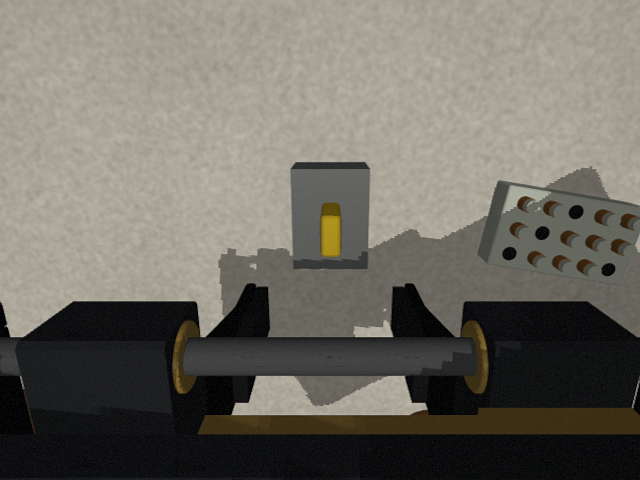

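View pics/s8.png

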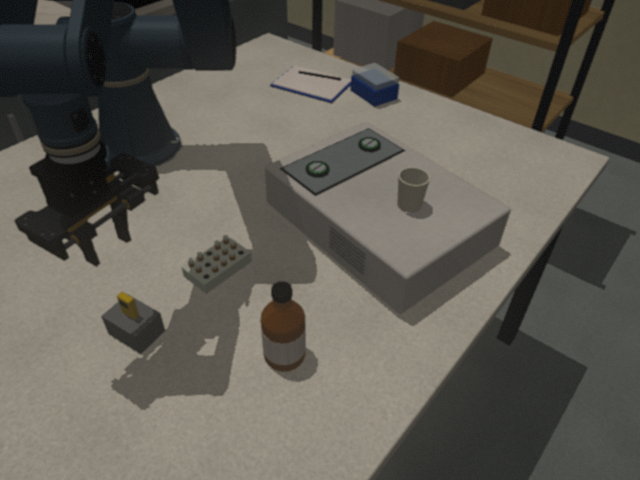

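View pics/t8.png

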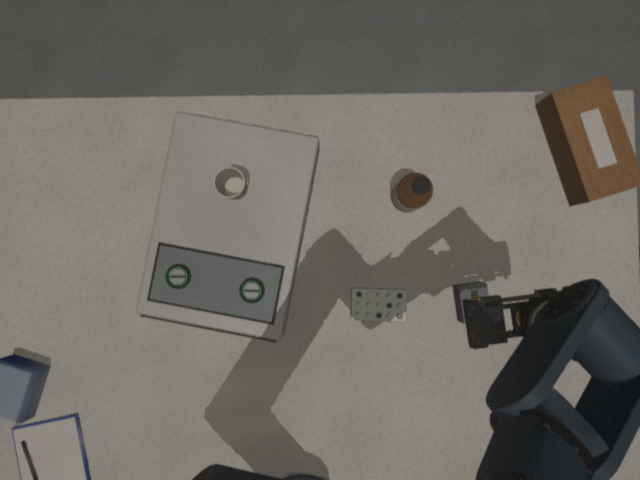

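Run:
```python
from h import *
a=cv2.imread('pics/scene0.png').astype(int);b=cv2.imread('pics/s8.png').astype(int)
for n,(r,s,c,d) in dict(key=(288,322,112,142),bottle=(280,370,258,310),beaker=(165,215,395,432),rack=(235,292,180,255)).items(): print(n,np.abs(a-b)[r:s,c:d].mean().round(2))
t=cv2.imread('pics/t8.png');cv2.imwrite('pics/t8z.png',cv2.resize(t[262:318,160:285],None,fx=6,fy=6,interpolation=3))
```

```text
key 5.92
bottle 6.4
beaker 6.88
rack 19.58
```

View pics/t8z.png

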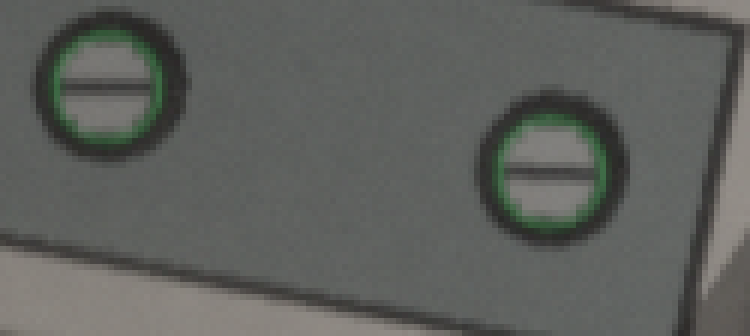

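```bash
python3 -c "
from rig import robot
print(robot.hand_in(), robot.get_obs()['time'])"
```

```text
the job is handed in; nothing more can be done
the job is handed in; nothing more can be done
```

The open fastener is locked and the key is back upright in its holder. I handed the job in at about 37 s; no verdict is reported.

- **Locking:** I lowered the key blade to the slot floor, which I felt as 6 N of contact at the expected height. I then turned it clockwise in small steps. Torque ran steady at about 0.06 N m until the stop, about 1.34 rad on. I held it there at about 0.22 N m for about 1 s, then backed the key off within the slot's play to zero torque before lifting it out.
- **Key return:** The key went into its pocket without resistance and seated at the same height it was picked from, within about 0.1 mm, with light pressing force. I then opened the gripper and moved up about 12 cm clear.
- **Last checks:** The top view shows both slots sideways, with the turned one at about -1.64 rad. By feel I expected -1.66 rad, so they agree. The beaker, bottle and rack look unmoved.
- **Not confirmed:** The rack's before-and-after image comparison came out higher than the others, which I put down to the arm's shadow, since the rack sits in the same place in the top view. I did not measure the collar rise.

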